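# Close the candy mould press with its folding crank

### The job

Swing the folded handle of the mould press's crank up until it stands upright, then crank clockwise (seen from above) all the way to the stop, which brings the plate down onto the mould. Finally fold the handle flat again over the crank arm, leaving the crank at its stop. Leave the crank of the nut mill next to it alone.

Things in the scene. Friction and masses are not known exactly. Their poses are not given: they have to be found in the camera images.
- spindle (a point): Point on the vertical axis of the press's crank, at the top face of its flat arm (20 mm wide, 8 thick), 160 mm above the table. Turns with the crank: x points along the arm to the handle's hinge, z up. The hinge axis is level, along y, 90 mm out along x and 28 mm above this point. Press: white frame 200 x 270 mm, two posts and bridge, metal plate over a lidded wooden mould, all below the arm.
- crank (a joint): Angle of the press's crank arm, rad; grows as the arm turns clockwise seen from above. Starts between 0 and 0.5; the stop, where the plate is on the mould, is at 2.0. It turns stiffly (0.2 Nm, 2 to 3 N at the handle) and stays where it is left.
- handle (a joint): Fold of the press's handle, rad: 0 folded flat (level from its hinge inwards over the arm, its axis 28 mm above the arm's top face), 1.57 upright over the hinge; stops at both ends. It reaches 76 mm from the hinge; its black grip sleeve, 20 mm in diameter from 22 to 72 mm from the hinge, spins freely about the handle's length. The hinge is a little stiff (0.05 Nm): it stays at any angle.
- mill_knob (a point): Bystander: centre of the round wooden 28 mm knob on the 60 mm crank of the nut mill, a round dark wooden mill 116 mm wide and 135 mm high without its knob. The knob's centre is 159 mm above the table. Its crank turns easily; do not move it.

How it is judged:
On the way, in this order (a step that is already met when the one before it is completed fails the run):
1. the handle is swung out upright (within 15 degrees) before the crank is turned (value of joint handle above 1.31 rad and value of joint crank below 0.7 rad), for 0.2 s.
2. the crank is turned to its stop (within 10 degrees) with the handle out (value of joint crank above 1.825 rad and value of joint handle above 1.1 rad), for 0.2 s.
At the end, for the whole second after the job is handed in: The press's crank is within 10 degrees (0.175 rad) of its stop at 2.0 rad, its handle is folded flat again to within 0.2 rad (11 degrees), and both are at rest (value of joint crank above 1.825 rad and value of joint handle below 0.2 rad and velocity of joint crank between -0.1 and 0.1 rad/s and velocity of joint handle between -0.1 and 0.1 rad/s); the robot touches nothing.
It fails at once if the crank is turned while its handle is folded in (value of joint handle below 0.8 rad and value of joint crank between 0.75 and 1.75 rad).
It fails at once if the nut mill's crank is moved by more than 20 mm (distance of mill_knob from where it was at the start of the episode above 0.02 m).
It also fails if it takes over 48 s, if anything falls off the work surface, if the arm or the gripper's body presses on something with over 40 N, if the wrist force passes 120 N, or if a joint passes its speed limit or range.

### The arm

A 6-joint arm with a two-finger parallel gripper is mounted at the origin on the work surface. World frame = base frame: x ahead of the robot, y to its left, z up, the work surface at z = 0. Lengths are in m, angles in rad, forces in N, time in s.
With the tool pointing down it reaches from about 0.15 to 0.775 m from the base axis. Payload 6.1 kg.
Tool frame: the origin (TCP) lies on the mounting face of the last link; the fingertips stand manip.tips_ahead ahead of it and the grasp point (between the pads) lies 155 mm ahead of it (manip.tips_ahead is the distance from the TCP to the fingertips, in m); z points along the fingers, x is the direction in which the jaws open and shut, and the axes are right-handed (so a half turn about z gives the same grasp; the last joint's range is limited). The gripper opens to 85 mm and grips with 20 to 120 N. Pads are 22 mm wide; open, the fingers measure 114 mm over their backs; the gripper's body (76 mm by 85 mm) begins 54 mm behind the grasp point. The pads swing forward as they close: fully open they stand 13 mm farther back than shut.
Start: joints at [1.272, 0.126, -0.04, 1.405, 0, 1.571], TCP at [0.155, 0.502, 0.405] pointing down, gripper open.
Joint ranges: [-2.72, 2.72], [-0.95, 1.95], [-1.27, 1.35], [-1.78, 2.02], [-1.46, 1.47], [-3.14, 3.14]. Speed limits (rad/s): [2.39, 2.39, 3.01, 3.14, 3.14, 3.14].

### API

Orientations are given as a rotation vector (axis times angle).
In Python, from station import manip gives the robot as it stands.
- The arm moves only by the tool carry_out, never from a script. Its argument "commands" is a list that holds one entry, the list of rows, each a list of 7 numbers: the opening in per cent of the stroke, from 0 (shut) to 100 (fully open), then the shift along the tool's x, y, z in cm, then the turn, a rotation vector about the tool's x, y, z in rad. In form: [[[hand, x, y, z, ax, ay, az], ...]]. A call has 1 to 12 rows; each row is the pose to reach, as a shift and turn from the pose commanded when the call began, along the tool's axes at that moment; what a row does not reach only later rows make up. A row lasts 1/10 s, in which the tool goes at most 50 mm and 8.59 degrees, less where a joint would pass 70% of its speed; a pose out of reach is approached as far as the arm can. A call with a gripper value outside its range is refused whole. The fingers move at their own pace and stop on an object; "squeeze" is the grip in N (left out, the last holds). Time passes only in rows, so rows that repeat a pose let the fingers close. It gives the time, the measured TCP pose, the force and the opening at its end, in the units of the state.
- manip.read_state(): the state, without advancing time (a new reading comes with each control period).
- manip.get_image(name): name is "scene" or "top" or "wrist"; returns a dict with "image" (420x560x3 uint8, blue, green, red), "fx", "fy", "cx", "cy" (pixels), "D" ([k1, k2, p1, p2, k3] as OpenCV has them; the pictures are not rectified), "rvec" (rotation vector, rad) and "tvec" (3), from world to camera coordinates, as OpenCV has them. Camera axes: x right, y down, z forward; pixel columns grow to the right and rows downward; lengths in m; the calibration is good to about 2 mm. A picture is of the moment at which its call begins. There is no depth.
- manip.sign_off(): hands the job in, once; it reports no verdict.
The state is a dict: "clock": time; "joints": joint angles; "qd": joint speeds; "joint_torque": joint torques, N m; "position": TCP position; "tool_rot": TCP orientation; "ft_force": force on the tool from outside, world axes, zero at the start; "torque": the same for the moment, N m; "finger_gap": finger opening in m.
Only numpy, scipy, OpenCV 4.12 (cv2) and the standard library are available. Lean on these libraries where they do the work, as an engineer would, in place of code of your own. Each camera call takes 0.05 s, during which the arm holds its last target.

## Working session

There is one attempt and no reset: what is moved stays moved. The work goes in short steps, Python scripts to look and compute and a tool call to move; the robot and the scene stay as the last step left them, time stands still between calls to the robot, and variables do not carry over. Pictures are saved under pics/ and viewed, and the job is handed in when it is done.

Besides the shell and the picture viewer there is one more tool, called after "Call:" by a JSON object that holds its "name" and its "arguments", one argument or row to a line. carry_out: Moves the arm, as the interface text tells. Its arguments: {"type":"object","properties":{"commands":{"type":"array"},"squeeze":{"type":"number"}},"required":["commands"]}

```bash
ls; mkdir -p pics; python3 - <<'E'
from station import manip
import cv2
s=manip.read_state()
for k in s: print(k,s[k])
print(manip.tips_ahead)
for n in ["scene","top","wrist"]:
    d=manip.get_image(n); cv2.imwrite(f"pics/{n}0.png",d["image"])
    print(n,{k:d[k] for k in d if k!="image"})
E
```

```text
pics
clock 0.0
joints [ 1.27198687e+00  1.26399120e-01 -4.06097330e-02  1.40538659e+00
 -2.19963482e-06  1.57080009e+00]
qd [ 2.16398083e-04 -3.51243266e-04 -3.60635451e-05  1.74037785e-03
  4.86232747e-04  4.56575231e-04]
joint_torque [ 1.46344995e-03 -4.35919261e+01  3.52920520e+01  1.74154749e-02
  1.53200822e-04  1.43928858e-06]
position [0.15451463 0.5016174  0.40391742]
tool_rot [ 2.52659223e+00  1.86546343e+00 -2.01810638e-03]
ft_force [-0.8588849  -0.30648593  0.20116991]
torque [ 0.00461805  0.01175998 -0.01401816]
finger_gap 0.08539622231296037
0.1734
scene {'fx': 545.4731067240484, 'fy': 545.4731067240484, 'cx': 277.34295932597064, 'cy': 195.65313217264386, 'D': array([0.02385608, 0.        , 0.        , 0.        , 0.        ]), 'rvec': array([ 1.34262661,  2.16868927, -0.93802455]), 'tvec': array([ 0.21304043, -0.17873957,  1.53014953])}
top {'fx': 407.6379994263869, 'fy': 407.6379994263869, 'cx': 275.5487750248721, 'cy': 207.52704001288768, 'D': array([-0.02488551,  0.        ,  0.        ,  0.        ,  0.        ]), 'rvec': array([ 2.15544375, -2.19684019,  0.09264505]), 'tvec': array([0.04810972, 0.52484932, 0.84633168])}
wrist {'fx': 378.6451314254196, 'fy': 378.6451314254196, 'cx': 277.56184492234655, 'cy': 209.10079290488324, 'D': array([-0.05016368,  0.        ,  0.        ,  0.        ,  0.        ]), 'rvec': array([-2.30816667, -1.70760834, -0.27256313]), 'tvec': array([-0.52335707, -0.04188076,  0.37947417])}
```

View pics/scene0.png

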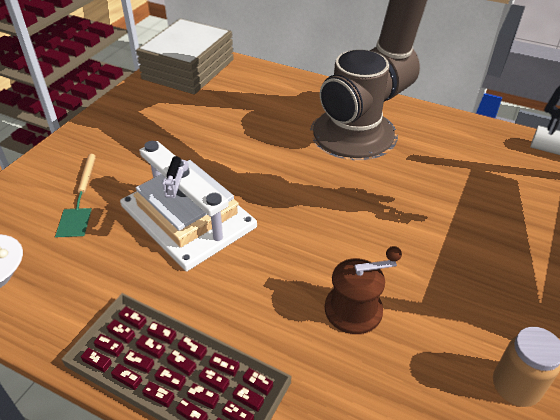

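View pics/top0.png

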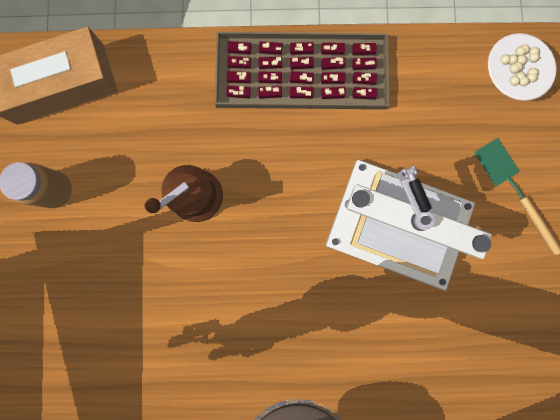

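View pics/wrist0.png

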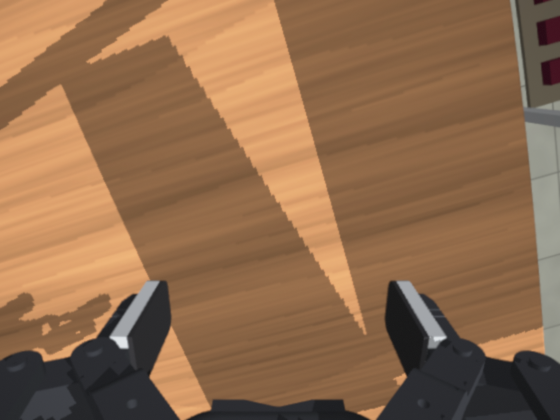

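```bash
cat > h.py <<'E'
import numpy as np, cv2
from scipy.spatial.transform import Rotation as R
def cam(d):
    K=np.array([[d['fx'],0,d['cx']],[0,d['fy'],d['cy']],[0,0,1]]);return K,np.array(d['D']),R.from_rotvec(d['rvec']).as_matrix(),np.array(d['tvec'])
def ray(d,uv):
    K,D,Rm,t=cam(d); p=cv2.undistortPoints(np.array([[uv]],float),K,D)[0,0]
    return -Rm.T@t, Rm.T@np.array([p[0],p[1],1.])
def onz(d,uv,z):
    o,v=ray(d,uv); return o+v*(z-o[2])/v[2]
def proj(d,P):
    K,D,Rm,t=cam(d); return cv2.projectPoints(np.array(P,float).reshape(-1,1,3),np.array(d['rvec'],float),t,K,D)[0].reshape(-1,2)
def tri(d1,u1,d2,u2):
    o1,v1=ray(d1,u1);o2,v2=ray(d2,u2)
    v1/=np.linalg.norm(v1);v2/=np.linalg.norm(v2)
    s=np.linalg.lstsq(np.stack([v1,-v2],1),o2-o1,rcond=None)[0]
    a=o1+s[0]*v1;b=o2+s[1]*v2; return (a+b)/2,np.linalg.norm(a-b)
E
python3 - <<'E'
import cv2
a=cv2.imread('pics/top0.png')[150:300,320:500]; cv2.imwrite('pics/topc.png',cv2.resize(a,(720,600),interpolation=cv2.INTER_CUBIC))
a=cv2.imread('pics/scene0.png')[130:280,110:270]; cv2.imwrite('pics/scenec.png',cv2.resize(a,(640,600),interpolation=cv2.INTER_CUBIC))
E
```

```text
(no output)
```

View pics/topc.png

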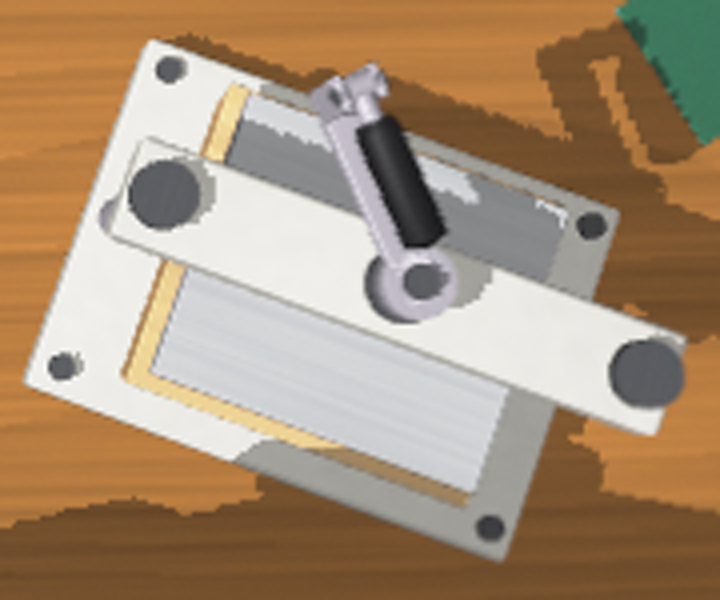

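View pics/scenec.png

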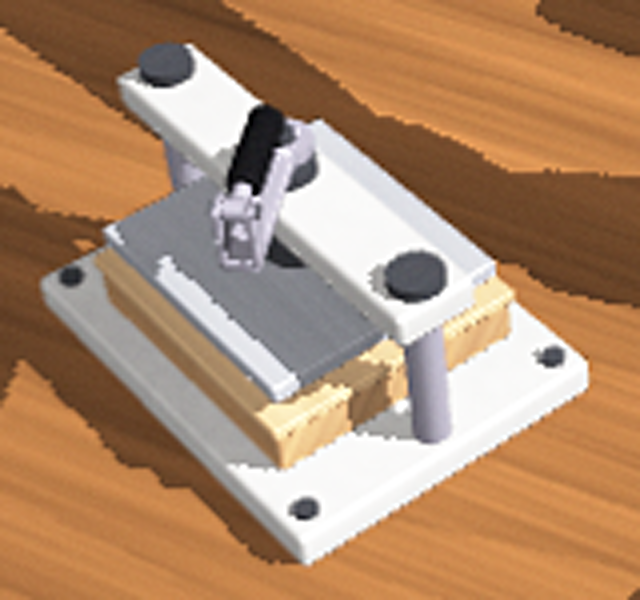

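```bash
python3 - <<'E'
from h import *
from station import manip
t=manip.get_image('top');s=manip.get_image('scene')
print('top cam',onz(t,(275,207),0), -cam(t)[2].T@cam(t)[3])
def sleeve(d,x0,x1,y0,y1,th=45):
    im=d['image'][y0:y1,x0:x1]; m=(im.max(2)<th).astype(np.uint8)
    n,l,st,c=cv2.connectedComponentsWithStats(m)
    for i in range(1,n):
        if st[i,4]>25:
            p=np.argwhere(l==i)[:,::-1]+[x0,y0]; r=cv2.minAreaRect(p.astype(np.float32)); mu=p.mean(0)
            w=np.linalg.svd(p-mu,full_matrices=False)[2][0]; q=(p-mu)@w
            print(st[i],mu,mu+w*q.min(),mu+w*q.max(),r)
print('top');sleeve(t,395,440,165,225)
print('scene');sleeve(s,155,195,150,190)
# hub at z 160..
for z in(.16,.168,.188):print(z,onz(t,(426.3,220.8),z))
for a,b in [((413.8,181.3),(171.3,175)),((427,209.5),(177,158))]:print(tri(t,a,s,b))
# posts/screws corners table plate: crop corner px
for c in [(150,40),(25,382),(502,560),(618,210)]: print('corner',onz(t,(320+c[0]/4,150+c[1]/4),.012))
for c in [(170,69),(64,366),(490,528),(591,225)]: print('screw',onz(t,(320+c[0]/4,150+c[1]/4),.015))
print('knob',onz(t,(152.5,205.5),.159))
E
```

```text
top cam [0.52883705 0.03931629 0.        ] [0.45033885 0.03737799 0.8887387 ]
top
[ 15  14  21  33 165] [421.27272727 196.07878788] [414.28765693 180.19260269] [427.53645851 210.32442744] ((419.8763427734375, 195.72164916992188), (32.897216796875, 10.559599876403809), 66.03751373291016)
scene
[ 12   6  14  23 172] [173.70930233 166.53488372] [177.57476644 156.61354666] [169.28510404 177.89030214] ((173.69178771972656, 167.32191467285156), (9.012168884277344, 22.823022842407227), 20.556047439575195)
0.16 [ 0.48466729 -0.23193359  0.16      ]
0.168 [ 0.48429044 -0.22897712  0.168     ]
0.188 [ 0.48334831 -0.22158595  0.188     ]
(array([ 0.55235861, -0.20299855,  0.19002757]), np.float64(0.0008852594545789226))
(array([ 0.50272549, -0.2229042 ,  0.19093475]), np.float64(0.00040827260331221464))
corner [ 0.62730884 -0.14269965  0.012     ]
corner [ 0.4428978  -0.06891974  0.012     ]
corner [ 0.3433287  -0.32058616  0.012     ]
corner [ 0.5293034  -0.39404675  0.012     ]
screw [ 0.61053521 -0.15236133  0.015     ]
screw [ 0.4510269  -0.08964479  0.015     ]
screw [ 0.36063957 -0.3137935   0.015     ]
screw [ 0.52117389 -0.37732325  0.015     ]
knob [0.5217367  0.25977123 0.159     ]
```

```bash
cat >> h.py <<'E'
def toolpose(yaw,g,tilt=0):
    """grasp point g, tool down with tool x at yaw (rad)"""
    x=np.array([np.cos(yaw),np.sin(yaw),0]);z=np.array([0,0,-1.]);y=np.cross(z,x)
    Rm=np.stack([x,y,z],1); return Rm,np.array(g)-0.155*z
def rel(s,Rm,p):
    R0=R.from_rotvec(s['tool_rot']).as_matrix()
    return np.round(100*R0.T@(p-s['position']),2), np.round(R.from_matrix(R0.T@Rm).as_rotvec(),4)
S=np.array([.485,-.2315,.160])
E
python3 - <<'E'
from h import *
from station import manip
s=manip.read_state()
a=np.radians(22.5)
print(rel(s,*toolpose(a+np.pi/2,S+[.04*np.cos(a),.04*np.sin(a),.028+.09])))
E
```

```text
(array([-57.79,  56.25,  -2.83]), array([-3.000e-04,  7.000e-04, -6.915e-01]))
```

Call:
{"name": "carry_out", "arguments": {
  "commands": [
    [[100, -57.8, 56.2, -2.8, 0, 0, -0.69], [100, -57.8, 56.2, -2.8, 0, 0, -0.69], [100, -57.8, 56.2, -2.8, 0, 0, -0.69], [100, -57.8, 56.2, -2.8, 0, 0, -0.69], [100, -57.8, 56.2, -2.8, 0, 0, -0.69], [100, -57.8, 56.2, -2.8, 0, 0, -0.69], [100, -57.8, 56.2, -2.8, 0, 0, -0.69], [100, -57.8, 56.2, -2.8, 0, 0, -0.69], [100, -57.8, 56.2, -2.8, 0, 0, -0.69], [100, -57.8, 56.2, -2.8, 0, 0, -0.69], [100, -57.8, 56.2, -2.8, 0, 0, -0.69], [100, -57.8, 56.2, -2.8, 0, 0, -0.69]]
  ]
}}

```text
clock: 1.45
position: [0.4196, -0.0177, 0.4252]
tool_rot: [1.748, 2.61, 0.001]
ft_force: [0.8, 1.7, 0.2]
finger_gap: 0.0856
```

```bash
python3 - <<'E'
from h import *
from station import manip
s=manip.read_state();print(s['clock'],s['joints'],s['position'])
a=np.radians(22.5)
print(rel(s,*toolpose(a+np.pi/2,S+[.04*np.cos(a),.04*np.sin(a),.028+.09])))
E
```

```text
1.45 [-4.23082863e-02 -7.17688130e-02 -1.98489709e-01  1.44321234e+00
  2.07685126e-04 -4.32926487e-01] [ 0.4196348  -0.01773925  0.42524526]
(array([-22.25,   1.91,  -0.77]), array([ 0.0009,  0.0002, -0.0021]))
```

Call:
{"name": "carry_out", "arguments": {
  "commands": [
    [[100, -22.2, 1.9, -0.7, 0, 0, 0], [100, -22.2, 1.9, -0.7, 0, 0, 0], [100, -22.2, 1.9, -0.7, 0, 0, 0], [100, -22.2, 1.9, -0.7, 0, 0, 0], [100, -22.2, 1.9, -0.7, 0, 0, 0], [100, -22.2, 1.9, -0.7, 0, 0, 0], [100, -22.2, 1.9, -0.7, 0, 0, 0]]
  ]
}}

```text
clock: 2.15
position: [0.5216, -0.2138, 0.4314]
tool_rot: [-1.748, -2.609, -0.0]
ft_force: [0.4, 0.5, 0.2]
finger_gap: 0.0853
```

```bash
python3 - <<'E'
from h import *
from station import manip
w=manip.get_image('wrist');cv2.imwrite('pics/w1.png',w['image'])
t=manip.get_image('top');cv2.imwrite('pics/t1.png',t['image'])
s=manip.read_state();print(s['clock'],s['joints'],s['position'])
a=np.radians(22.5)
print(rel(s,*toolpose(a+np.pi/2,S+[.04*np.cos(a),.04*np.sin(a),.028+.09])))
u=np.array([np.cos(a),np.sin(a),0])
for r in (0,.018,.068,.09): print(r,proj(w,S+u*r+[0,0,.028]))
E
```

```text
2.25 [-3.87507207e-01  2.01401652e-01  1.10035519e-01  1.47984279e+00
  2.06035504e-04 -7.79399425e-01] [ 0.52117301 -0.21268642  0.43204926]
(array([-0.35, -0.06, -0.1 ]), array([-0.0001, -0.0004, -0.0008]))
0 [[274.40413037 159.6202613 ]]
0.018 [[274.50992714 190.35587813]]
0.068 [[274.78613124 268.03525753]]
0.09 [[274.89933579 298.87909943]]
```

View pics/w1.png

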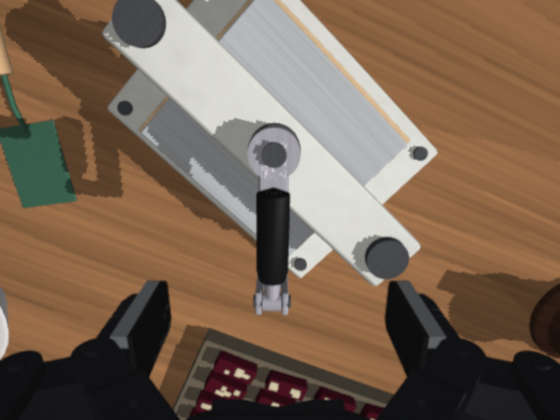

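Call:
{"name": "carry_out", "arguments": {
  "commands": [
    [[100, -0.35, 0, 4.3, 0, 0, 0], [100, -0.35, 0, 8.5, 0, 0, 0], [100, -0.35, 0, 8.5, 0, 0, 0], [100, -0.35, 0, 8.5, 0, 0, 0]]
  ]
}}

```text
clock: 2.65
position: [0.5225, -0.2157, 0.3479]
tool_rot: [-1.745, -2.611, 0.0]
ft_force: [0.2, -0.5, 0.3]
finger_gap: 0.0853
```

```bash
python3 - <<'E'
from h import *
from station import manip
w=manip.get_image('wrist');cv2.imwrite('pics/w2.png',w['image'])
s=manip.read_state();print(s['clock'],s['position'],s['ft_force'])
a=np.radians(22.5)
print(rel(s,*toolpose(a+np.pi/2,S+[.04*np.cos(a),.04*np.sin(a),.031])))
E
```

```text
2.7 [ 0.52312969 -0.21612153  0.34939545] [0.44126985 0.03894358 0.73752563]
(array([ 0.04, -0.11,  0.34]), array([ 0.0018,  0.0018, -0.0005]))
```

View pics/w2.png

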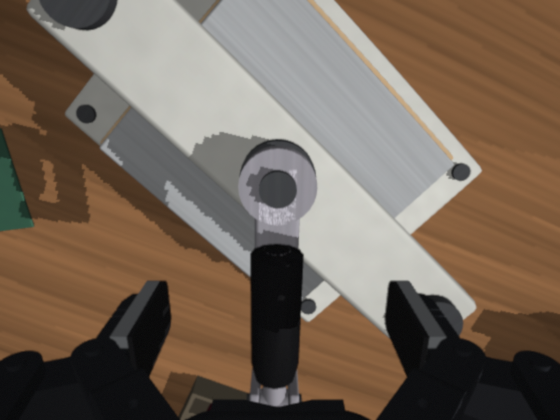

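Call:
{"name": "carry_out", "arguments": {
  "commands": [
    [[0, 0, 0, 0.1, 0, 0, 0], [0, 0, 0, 0.1, 0, 0, 0], [0, 0, 0, 0.1, 0, 0, 0], [0, 0, 0, 0.1, 0, 0, 0], [0, 0, 0, 0.1, 0, 0, 0], [0, 0, 0, 0.1, 0, 0, 0]]
  ],
  "squeeze": 20
}}

```text
clock: 3.3
position: [0.5229, -0.2167, 0.3463]
tool_rot: [1.747, 2.611, 0.001]
ft_force: [0.2, 2.0, 3.1]
finger_gap: 0.0194
```

```bash
python3 - <<'E'
from h import *
from station import manip
w=manip.get_image('wrist');cv2.imwrite('pics/w3.png',w['image'])
s=manip.read_state();print(s['clock'],s['position'],s['ft_force'],s['finger_gap'])
E
```

```text
3.35 [ 0.52291318 -0.21665683  0.34625786] [-0.3243528   1.28966145  3.10165457] 0.019074035343885937
```

View pics/w3.png

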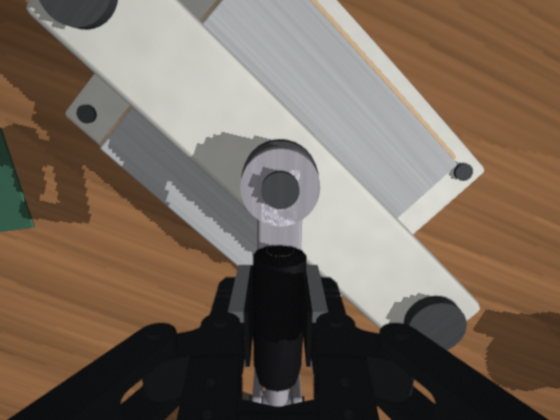

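Call:
{"name": "carry_out", "arguments": {
  "commands": [
    [[0, 0, 0.06, -0.75, 0, 0, 0], [0, 0, 0.22, -1.48, 0, 0, 0], [0, 0, 0.5, -2.17, 0, 0, 0], [0, 0, 0.87, -2.82, 0, 0, 0], [0, 0, 1.34, -3.41, 0, 0, 0], [0, 0, 1.34, -3.41, 0, 0, 0]]
  ]
}}

```text
clock: 3.95
position: [0.5357, -0.2115, 0.381]
tool_rot: [1.747, 2.611, -0.001]
ft_force: [-4.3, 0.1, 0.1]
finger_gap: 0.0194
```

```bash
python3 - <<'E'
from h import *
from station import manip
w=manip.get_image('wrist');cv2.imwrite('pics/w4.png',w['image'])
s=manip.read_state();print(s['clock'],s['position'],s['ft_force'],s['torque'],s['finger_gap'])
E
```

```text
4.0 [ 0.53550197 -0.21154958  0.38091449] [-3.62774878 -0.38420259  1.46024168] [-0.14056858  0.81530194 -0.1337151 ] 0.019631918522522156
```

View pics/w4.png

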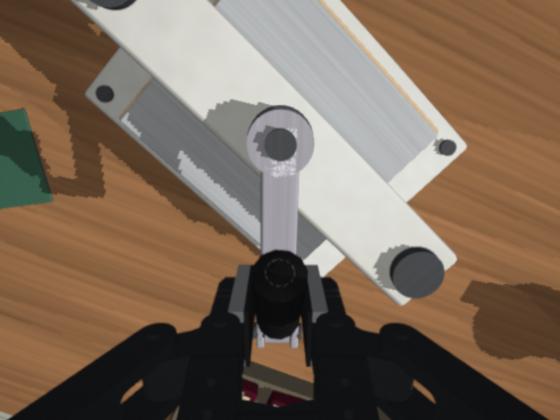

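Call:
{"name": "carry_out", "arguments": {
  "commands": [
    [[0, 0, 0.55, -0.51, 0, 0, 0], [0, 0, 1.17, -0.93, 0, 0, 0], [0, 0, 1.85, -1.25, 0, 0, 0], [0, 0, 2.56, -1.47, 0, 0, 0], [0, 0, 3.3, -1.58, 0, 0, 0], [0, 0, 3.7, -1.59, 0, 0, 0], [0, 0, 3.7, -1.59, 0, 0, 0], [0, 0, 3.7, -1.59, 0, 0, 0]]
  ]
}}

```text
clock: 4.8
position: [0.5693, -0.1977, 0.3973]
tool_rot: [1.746, 2.609, -0.001]
ft_force: [-4.4, -1.2, 4.5]
finger_gap: 0.0191
```

```bash
python3 - <<'E'
from h import *
from station import manip
w=manip.get_image('wrist');cv2.imwrite('pics/w5.png',w['image'])
w=manip.get_image('scene');cv2.imwrite('pics/s5.png',cv2.resize(w['image'][60:270,60:340],(800,600)))
s=manip.read_state();print(s['clock'],s['position'],s['ft_force'],s['torque'],s['finger_gap'])
E
```

```text
4.9 [ 0.56930764 -0.19767751  0.39722901] [-6.12331231 -1.49721547  5.15421876] [-0.42050292  1.22521778 -0.02326839] 0.019155428176773213
```

View pics/w5.png

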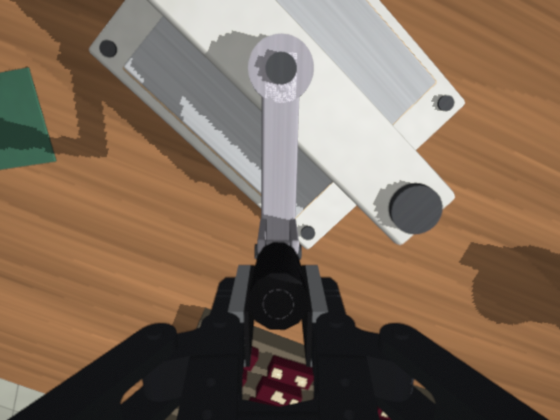

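View pics/s5.png

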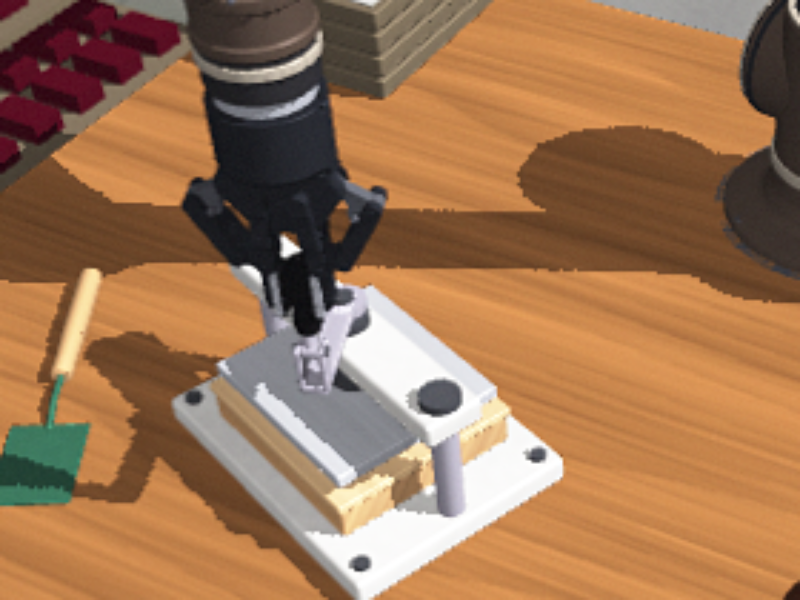

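Call:
{"name": "carry_out", "arguments": {
  "commands": [
    [[0, -0.72, -0.03, 0, 0, 0, 0.08], [0, -1.43, -0.12, 0, 0, 0, 0.16], [0, -2.14, -0.26, 0, 0, 0, 0.24], [0, -2.83, -0.46, 0, 0, 0, 0.32], [0, -3.5, -0.71, 0, 0, 0, 0.4], [0, -4.16, -1.02, 0, 0, 0, 0.48], [0, -4.78, -1.37, 0, 0, 0, 0.56], [0, -5.37, -1.78, 0, 0, 0, 0.64], [0, -5.93, -2.23, 0, 0, 0, 0.72], [0, -6.46, -2.73, 0, 0, 0, 0.8], [0, -6.94, -3.26, 0, 0, 0, 0.88], [0, -7.37, -3.84, 0, 0, 0, 0.96]]
  ]
}}

```text
clock: 6.1
position: [0.5618, -0.2794, 0.3972]
tool_rot: [-2.756, -1.505, -0.005]
ft_force: [-5.4, 5.9, 7.7]
finger_gap: 0.019
```

```bash
python3 - <<'E'
from h import *
from station import manip
w=manip.get_image('wrist');cv2.imwrite('pics/w6.png',w['image'])
s=manip.read_state();print(s['clock'],s['position'],s['ft_force'],s['torque'],s['finger_gap'],s['joints'])
d=s['position']-S;print(np.hypot(*d[:2]),np.degrees(np.arctan2(d[1],d[0])))
Rm=R.from_rotvec(s['tool_rot']).as_matrix();print(np.degrees(np.arctan2(Rm[1,1],Rm[0,1])), Rm[:,2])
E
```

```text
6.15 [ 0.56133453 -0.28020574  0.39721732] [-4.97213686  4.62729624  6.91059358] [1.01812514 1.25433373 0.00518443] 0.019294517141414894 [-0.46348075  0.32462924  0.19428184  1.44012147  0.00252349  0.11179623]
0.09054948928896504 -32.54017208464939
-32.96092229475316 [ 0.00142108  0.00211087 -0.99999676]
```

View pics/w6.png

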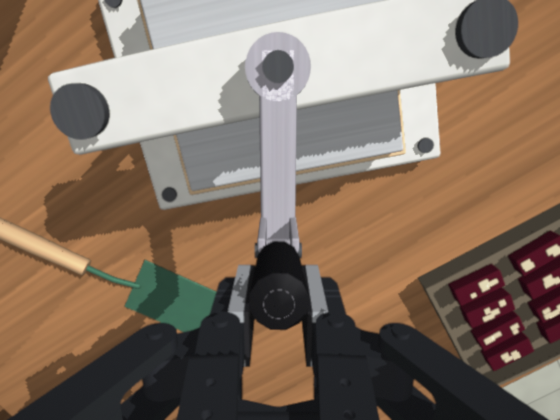

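Call:
{"name": "carry_out", "arguments": {
  "commands": [
    [[0, -0.72, -0.03, 0, 0, 0, 0.08], [0, -1.43, -0.12, 0, 0, 0, 0.16], [0, -2.14, -0.26, 0, 0, 0, 0.24], [0, -2.83, -0.46, 0, 0, 0, 0.32], [0, -3.5, -0.71, 0, 0, 0, 0.4], [0, -4.16, -1.02, 0, 0, 0, 0.48], [0, -4.16, -1.02, 0, 0, 0, 0.48]]
  ]
}}

```text
clock: 6.85
position: [0.5308, -0.309, 0.3972]
tool_rot: [-3.034, -0.808, -0.005]
ft_force: [-4.0, 5.4, 6.8]
finger_gap: 0.0189
```

```bash
cat > st.py <<'E'
from h import *
from station import manip
s=manip.read_state();print(s['clock'],s['position'],s['ft_force'],s['finger_gap'])
d=s['position']-S;print(np.hypot(*d[:2]),np.degrees(np.arctan2(d[1],d[0])))
Rm=R.from_rotvec(s['tool_rot']).as_matrix();print(np.degrees(np.arctan2(Rm[1,1],Rm[0,1])),'F tool',Rm.T@s['ft_force'])
E
python3 st.py
```

```text
6.85 [ 0.53076709 -0.30904042  0.3972302 ] [-3.97903867  5.37804267  6.79826392] 0.01891718973327476
0.09003967406116317 -59.44939701161672
-60.16328659039773 F tool [-0.75119586 -6.65126584 -6.79476648]
```

Call:
{"name": "carry_out", "arguments": {
  "commands": [
    [[0, -0.54, -0.02, 0, 0, 0, 0.06], [0, -1.08, -0.06, 0, 0, 0, 0.12], [0, -1.08, -0.06, 0, 0, 0, 0.12]]
  ]
}}

```text
clock: 7.15
position: [0.5214, -0.3137, 0.3972]
tool_rot: [-3.076, -0.626, -0.006]
ft_force: [-2.2, 6.2, 6.7]
finger_gap: 0.0195
```

```bash
python3 st.py
```

```text
7.15 [ 0.52144593 -0.31367892  0.39722282] [-2.22772722  6.18219452  6.71940156] 0.019471487177731703
0.08989816907323683 -66.08296175218655
-66.99221897401945 F tool [ 0.39438836 -6.57078418 -6.70834615]
```

Call:
{"name": "carry_out", "arguments": {
  "commands": [
    [[0, -0.54, -0.02, 0, 0, 0, 0.06], [0, -1.08, -0.06, 0, 0, 0, 0.12], [0, -1.08, -0.06, 0, 0, 0, 0.12]]
  ]
}}

```text
clock: 7.45
position: [0.5114, -0.3173, 0.3972]
tool_rot: [-3.108, -0.441, -0.007]
ft_force: [-1.5, 6.7, 7.3]
finger_gap: 0.0191
```

```bash
python3 st.py
```

```text
7.45 [ 0.51142178 -0.31732314  0.39723879] [-1.46227892  6.74467142  7.30915712] 0.019087189480565567
0.08979822755298433 -72.88833274548526
-73.85981901205828 F tool [ 0.50313324 -6.89809884 -7.29491051]
```

Call:
{"name": "carry_out", "arguments": {
  "commands": [
    [[0, -0.54, -0.02, 0, 0, 0, 0.06], [0, -1.08, -0.06, 0, 0, 0, 0.12], [0, -1.08, -0.06, 0, 0, 0, 0.12]]
  ]
}}

```text
clock: 7.75
position: [0.5022, -0.3197, 0.3974]
tool_rot: [-3.128, -0.254, -0.013]
ft_force: [5.8, 7.5, 4.0]
finger_gap: 0.0189
```

```bash
python3 st.py
```

```text
7.75 [ 0.5021524  -0.31968891  0.39736894] [5.82486919 7.54092094 3.99875226] 0.01889605703620267
0.08984146703125605 -78.99360873361448
-80.70242221474192 F tool [ 7.00015373 -6.50976991 -3.92496533]
```

Call:
{"name": "carry_out", "arguments": {
  "commands": [
    [[0, -0.35, 0, 0, 0, 0, 0], [0, -0.35, 0, 0, 0, 0, 0], [0, -0.35, 0, 0, 0, 0, 0]]
  ]
}}

```text
clock: 8.05
position: [0.5007, -0.3201, 0.3975]
tool_rot: [-3.128, -0.258, -0.02]
ft_force: [14.2, 7.2, 1.5]
finger_gap: 0.0192
```

```bash
python3 st.py;python3 - <<'E'
from h import *
from station import manip
w=manip.get_image('wrist');cv2.imwrite('pics/w7.png',w['image'])
w=manip.get_image('scene');cv2.imwrite('pics/s7.png',cv2.resize(w['image'][60:270,60:340],(800,600)))
E
```

```text
8.05 [ 0.50067776 -0.32005876  0.39747498] [14.18601493  7.19657274  1.50025956] 0.019202715807205655
0.08993578973641318 -79.96081418156248
-80.5576806040554 F tool [15.19281671 -4.77498664 -1.28929462]
```

View pics/w7.png

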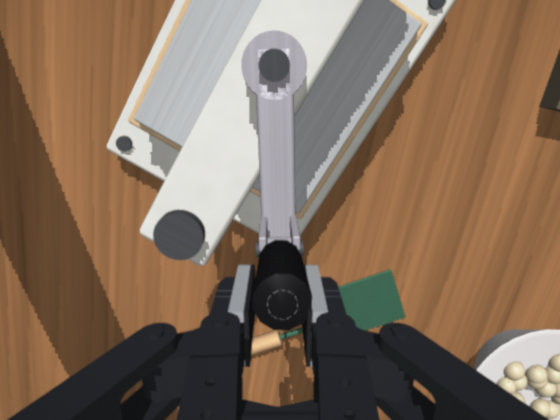

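View pics/s7.png

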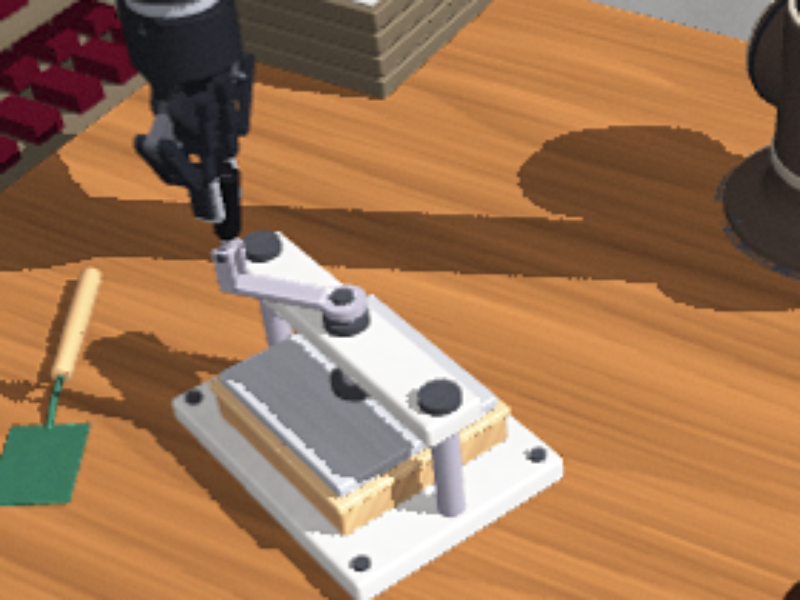

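Call:
{"name": "carry_out", "arguments": {
  "commands": [
    [[0, 0.2, 0, 0, 0, 0, 0], [0, 0.2, -0.85, 0.07, 0, 0, 0], [0, 0.2, -1.58, 0.26, 0, 0, 0], [0, 0.2, -2.27, 0.54, 0, 0, 0], [0, 0.2, -2.91, 0.93, 0, 0, 0], [0, 0.2, -3.48, 1.41, 0, 0, 0], [0, 0.2, -3.98, 1.97, 0, 0, 0], [0, 0.2, -3.98, 1.97, 0, 0, 0]]
  ]
}}

```text
clock: 8.95
position: [0.4952, -0.2817, 0.3777]
tool_rot: [3.129, 0.257, 0.014]
ft_force: [8.0, -1.2, 1.5]
finger_gap: 0.0193
```

```bash
python3 st.py;python3 - <<'E'
from h import *
from station import manip
w=manip.get_image('wrist');cv2.imwrite('pics/w8.png',w['image'])
E
```

```text
8.95 [ 0.49515842 -0.2816851   0.37768617] [ 7.98136738 -1.19942584  1.5025603 ] 0.01930950686934866
0.051202906842045516 -78.55686061213726
-80.60522512797556 F tool [ 7.6912426   2.49048928 -1.42856065]
```

View pics/w8.png

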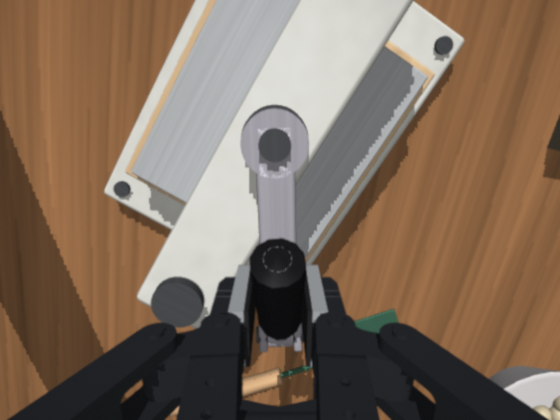

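Call:
{"name": "carry_out", "arguments": {
  "commands": [
    [[0, 0.1, -0.41, 0.63, 0, 0, -0.01], [0, 0.1, -0.72, 1.32, 0, 0, -0.02], [0, 0.1, -0.92, 2.03, 0, 0, -0.02], [0, 0.1, -1.0, 2.75, 0, 0, -0.02], [0, 0.1, -1.0, 3.1, 0, 0, -0.02], [0, 0.1, -1.0, 3.1, 0, 0, -0.02]]
  ]
}}

```text
clock: 9.6
position: [0.4936, -0.2716, 0.3481]
tool_rot: [3.127, 0.287, 0.012]
ft_force: [3.5, 1.7, 12.7]
finger_gap: 0.0192
```

```bash
python3 st.py;python3 - <<'E'
from h import *
from station import manip
w=manip.get_image('wrist');cv2.imwrite('pics/w9.png',w['image'])
E
```

```text
9.6 [ 0.49356642 -0.27159189  0.3481254 ] [ 3.48954399  1.72399817 12.73522654] 0.019190350790736038
0.040996870693528975 -77.93900076479557
-79.526240232848 F tool [  3.84046129  -1.0289966  -12.70933141]
```

View pics/w9.png

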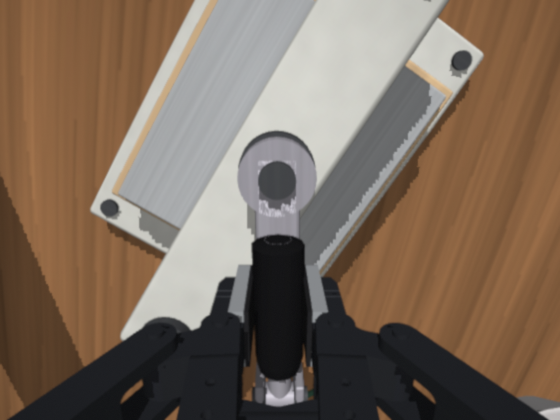

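Call:
{"name": "carry_out", "arguments": {
  "commands": [
    [[100, 0, 0, 0, 0, 0, 0], [100, 0, 0, 0, 0, 0, 0], [100, 0, 0, 0, 0, 0, 0], [100, 0, 0, 0, 0, 0, 0], [100, 0, 0, 0, 0, 0, 0], [100, 0, 0, -2, 0, 0, 0], [100, 0, 0, -6, 0, 0, 0], [100, 0, 0, -10, 0, 0, 0], [100, 0, 0, -12, 0, 0, 0], [100, 0, 0, -12, 0, 0, 0]]
  ]
}}

```text
clock: 10.65
position: [0.4924, -0.2719, 0.4687]
tool_rot: [3.126, 0.285, 0.007]
ft_force: [0.6, -0.3, -0.2]
finger_gap: 0.0855
```

```bash
python3 st.py;python3 - <<'E'
from h import *
from station import manip
w=manip.get_image('wrist');cv2.imwrite('pics/w10.png',w['image'])
s=manip.get_image('scene');cv2.imwrite('pics/s10.png',cv2.resize(s['image'][60:270,60:340],(800,600)))
a=np.radians(-79)
for r in (0,.018,.068,.09): print(r,proj(w,S+[r*np.cos(a),r*np.sin(a),.028]),proj(s,S+[r*np.cos(a),r*np.sin(a),.028]))
E
```

```text
10.65 [ 0.49237286 -0.27188947  0.46865692] [ 0.57416824 -0.33006384 -0.23130382] 0.0854556623140176
0.041056887742400926 -79.65489078220249
-79.5782772833312 F tool [0.50398262 0.42766571 0.23498153]
0 [[275.79567493 144.27582504]] [[178.59651807 153.22679703]]
0.018 [[276.06239505 171.12216834]] [[170.72738874 151.79668705]]
0.068 [[276.74817622 239.88781782]] [[149.09485447 147.86398259]]
0.09 [[277.02554452 267.59503157]] [[139.67954289 146.15173465]]
```

View pics/w10.png

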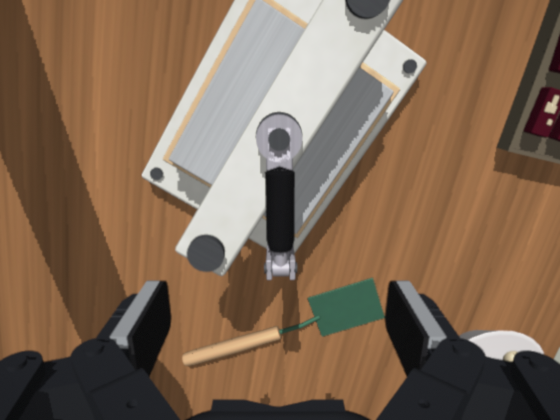

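View pics/s10.png

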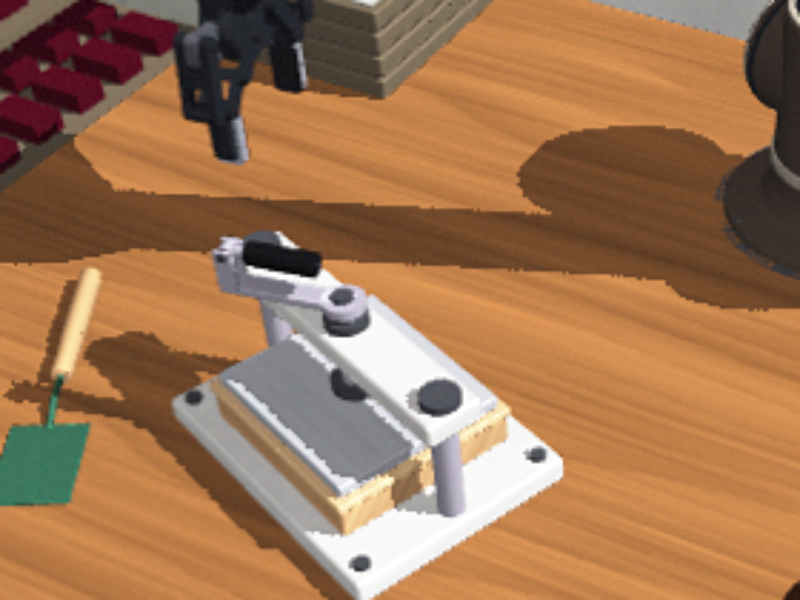

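```bash
python3 - <<'E'
from station import manip
print(manip.sign_off())
E
```

```text
the job is handed in; nothing more can be done
None
```

I swung the press's handle upright, cranked it clockwise to the stop, folded the handle flat again, and handed the job in at 10.7 s. `sign_off` gives no verdict, so this rests on my own checks.

- **Upright:** before the crank was turned, the grasp point stood within about 2 mm of directly above the hinge, well inside the 15 degrees allowed.
- **Crank at its stop:** the arm turned about 101 degrees. The tangential force then rose to 15 N, against under 1 N measured while cranking. The pictures showed the plate down on the mould.
- **Folded flat:** pressing the handle down at the end met about 12.7 N of resistance. In the last scene picture the handle lies parallel to the arm, within a few pixels of where a flat handle should appear.
- **Hands off:** the gripper is open and about 12 cm above the handle, with contact forces near zero. The arm angle did not visibly change when I let go.
- **Not checked:** I took no final picture of the nut mill, but the arm's path stayed well clear of it. I read the crank and handle angles from camera and tool positions, as neither joint could be read directly.

No check failed. The arm's angle came out between −78 and −80 degrees depending on the reading, which is within measuring error.

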